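# Press the raised oval wood slice home

### The arm

A 6-joint arm with a two-finger parallel gripper is mounted at the origin on the work surface. World frame = base frame: x ahead of the robot, y to its left, z up, the work surface at z = 0. Lengths are in m, angles in rad, forces in N, time in s.
With the tool pointing down it reaches from about 0.25 to 0.725 m from the base axis. Payload 9.7 kg.
Tool frame: the origin (TCP) lies at the very end of the fingers, on their centre line; the grasp point (between the pads) lies 19 mm behind it; z points along the fingers, y is the line along which they close (so a half turn about z gives the same grasp; the last joint's range is limited). The gripper opens to 85 mm and grips with 20 to 120 N. Pads are 22 mm wide; open, the fingers measure 114 mm over their backs; the gripper's body (76 mm by 85 mm) begins 54 mm behind the grasp point. The pads swing forward as they close: fully open they stand 13 mm farther back than shut.
Start: joints at [0, 0.087, 0.176, 1.66, 0, 1.571], TCP at [0.55, -0, 0.231] pointing down, gripper open.
Joint ranges: [-3.13, 3.13], [-0.85, 1.81], [-1.15, 1.24], [-2.2, 2.28], [-1.44, 1.52], [-3.14, 3.14]. Speed limits (rad/s): [2.22, 2.22, 2.57, 3.14, 3.14, 3.14].

### API

Orientations are given as [roll, pitch, yaw] about the fixed x, y, z axes, in that order (R = Rz(yaw) Ry(pitch) Rx(roll)).
In Python, from cell import manip, imaging gives the robot as it stands.
- The arm moves only by the tool drive_tool, never from a script. Its argument "plan" is a list of rows, each an object with "translation": the shift along the tool's x, y, z in units of 1000 mm (1.0 is 1000 mm), a list of three; "dr": the turn, a rotation vector about the tool's x, y, z in units of 180 degrees (1.0 is 180 degrees), a list of three; "jaw": the opening, from 0 (shut) to 1 (fully open). A call has 1 to 20 rows; each row shifts and turns the commanded pose from where the row before left it, along the tool's axes as they then stand; what a row does not reach is not made up. A row lasts 1/10 s, in which the tool goes at most 50 mm and 8.59 degrees, less where a joint would pass 70% of its speed; a pose out of reach is approached as far as the arm can. A call with a number of a shift or a turn outside -1 to 1 is refused whole. A call with a gripper value outside its range is refused whole. The fingers move at their own pace and stop on an object; "force" is the grip in N (left out, the last holds). Time passes only in rows, so rows that do not move let the fingers close. It gives the time, the measured TCP pose, the force, the opening and the grip force at its end, in the units of the state.
- manip.read_state(): the state, without advancing time (a new reading comes with each control period).
- imaging.grab_frame(name): name is "scene" or "side" or "wrist"; returns the picture (420x560x3 uint8, red, green, blue); there is no depth.
- imaging.get_calibration(name): a dict with "intrinsics" (3x3 intrinsics, pixels), "pose" (4x4, takes a point from camera to world coordinates); the wrist camera has in their place "mount" (4x4, takes a point from camera to tool coordinates, whose origin is the TCP and whose axes are the flange's). Camera axes: x right, y down, z forward; pixel columns grow to the right and rows downward; lengths in m; the calibration is good to about 2 mm. A picture is of the moment at which its call begins: read the wrist's pose just before it. get_calibration takes no time and is no camera call.
- manip.hand_in(): hands the job in; it is judged then, once.
The state is a dict: "clock": time; "q": joint angles; "joint_vel": joint speeds; "joint_efforts": joint torques, N m; "tcp_pos": TCP position; "orientation": TCP orientation; "wrist_force": force on the tool from outside, world axes, zero at the start; "torque": the same for the moment, N m; "opening": opening from 0.0 (shut) to 1.0 (fully open); "gripper_force": force on a finger pad.
Only numpy, scipy, OpenCV 4.12 (cv2) and the standard library are available. Lean on these libraries where they do the work, as an engineer would, in place of code of your own. Each camera call takes 0.05 s, during which the arm holds its last target. There are 200 camera calls.

### The job

On the craft board, gently press the oval wood slice straight down with closed fingertips until it sits fully home, level with the flat-lying slices, and keep pressing on it for about three seconds while its glue grabs; then lift the hand clear. The other raised slice, the round one, is not glued yet: leave it raised, and do not touch any other slice or shift or lift the things lying about.

Things in the scene. Friction and masses are not known exactly. Their poses are not given: they have to be found in the camera images.
- board: Fixed plywood craft board, 250 (own x) x 370 (own y) x 12 mm thick, lying on the table, turned up to 0.3 rad; origin at the centre of its underside, z up. Six wood slices sit on it in two rows of three (110 mm between rows along x, 115 mm between neighbours along y), in any order. Each has a dark bark edge and a light face and is 10 mm thick.
- oval_slice: Where the oval slice belongs: the only oval one, 96 mm long (own x) and 60 mm wide (own y), any yaw. Origin fixed on the board's top face, 12 mm above the table, at the centre of the oval; z up. The slice itself stands above this on two stiff dowels, and moves only straight up or down.
- oval_top (a point): Centre of the oval slice's top face, moving with it: 28 to 30 mm above the table at the start, 22 mm when fully home.
- oval_seat (a joint): How far the oval slice is pushed down (m): 0 to 0.002 at the start, 0.008 when fully home against the board (solid stop). It takes about 3 N to push it down, and it stays where it is left. Negative means pulled up.
- raised_round: Where the other raised slice stands: a round one, 70 mm in diameter, to be left alone. Origin fixed on the board's top face at the slice's centre. The slice stands above it on dowels just like the oval one.
- round_top (a point): Centre of the raised round slice's top face: 28 to 30 mm above the table, and must stay so.
- round_seat (a joint): How far the raised round slice is pushed down (m): 0 to 0.002 at the start, 0.008 fully home. It gives way just as easily (3 N). Negative means pulled up.
- large_round: Flat-lying round slice, 82 mm in diameter, top 22 mm above the table; fixed; body origin at the centre of its underside, on the board's top face.
- medium_round: Flat-lying round slice, 66 mm in diameter, top 22 mm above the table; fixed; body origin at the centre of its underside, on the board's top face.
- small_round: Flat-lying round slice, 50 mm in diameter, top 22 mm above the table; fixed; body origin at the centre of its underside, on the board's top face.
- block_slice: Flat-lying rectangular slice, 66 (own x) x 48 mm, top 22 mm above the table; fixed; body origin at the centre of its underside, on the board's top face.
- cap_a: Loose orange bottle cap, 30 mm across, 15 mm tall, on the board between four slices; origin at the centre of its underside.
- cap_b: A second loose cap like cap_a, between the other four slices (the two middle ones are shared).
- glue: Loose white glue bottle, 48 mm across, 110 mm tall, standing to the left (+y) of the board; origin at the centre of its underside.
- peg_doll: Loose wooden peg doll, 28 mm across, 53 mm tall, standing left of the board; origin at the centre of its underside.
- phone: Loose black phone, 148 (own x) x 72 x 9 mm, lying flat to the right (-y) of the board; origin at the centre of its underside.
- brush: Loose flat brush with a wooden handle, 160 mm long, lying on the table along the right (-y) edge of the board; origin at its middle, underneath.
- varnish: Loose glass jar with a metal lid, 52 mm across, 60 mm tall, standing right of the board; origin at the centre of its underside.

How it is judged:
On the way:
1. the oval slice is pressed fully home (within 1.5 mm) and the fingertips keep pressing on it (over 1 N) for 2 s (value of joint oval_seat above 0.0065 m and contact force between the fingers and oval_slice above 1 N), for 2 s.
At the end, for the whole second after the job is handed in: The oval slice is home (top within 1.5 mm of level with the flat slices); the raised round slice is still raised (no more than 3.5 mm down, nor pulled up over 1.5 mm); every loose thing is at rest and within 10 mm of where it started (value of joint oval_seat above 0.0065 m and value of joint round_seat between -0.0015 and 0.0035 m and distance of each of cap_a, cap_b, glue, peg_doll, phone, brush, varnish from where it was at the start of the episode below 0.01 m and linear speed of each of cap_a, cap_b, glue, peg_doll, phone, brush, varnish below 0.02 m/s); the robot touches nothing.
It fails at once if the oval slice is pressed harder than 40 N (contact force between the fingers and oval_slice above 40 N).
It fails at once if the oval or the raised round slice is pulled up (value of joint any of oval_seat, round_seat below -0.002 m).
It fails at once if another slice is touched (over 1 N) (contact force between any of the fingers, the arm and large_round above 1 N or contact force between any of the fingers, the arm and medium_round above 1 N or contact force between any of the fingers, the arm and small_round above 1 N or contact force between any of the fingers, the arm and block_slice above 1 N or contact force between any of the fingers, the arm and raised_round above 1 N).
It fails at once if the raised round slice is pushed down (value of joint round_seat above 0.0035 m).
It fails at once if a loose thing is shifted or lifted by more than 10 mm (distance of any of cap_a, cap_b, glue, peg_doll, phone, brush, varnish from where it was at the start of the episode above 0.01 m).
It also fails if it takes over 38 s, if anything falls off the work surface, if the arm or the gripper's body presses on something with over 40 N, if the wrist force passes 120 N, or if a joint passes its speed limit or range.

## Working session

There is one attempt and no reset: what is moved stays moved. The work goes in short steps, Python scripts to look and compute and a tool call to move; the robot and the scene stay as the last step left them, time stands still between calls to the robot, and variables do not carry over. Pictures are saved under pics/ and viewed, at most 10 in all, crops included, and the job is handed in when it is done.

Besides the shell and the picture viewer there is one more tool, called after "Call:" as name(argument=value, ...), one argument or row to a line, values as JSON. drive_tool: Moves the arm, as the interface text tells. Its arguments: {"type":"object","properties":{"plan":{"type":"array","items":{"type":"object","properties":{"translation":{"type":"array","items":{"type":"number"}},"dr":{"type":"array","items":{"type":"number"}},"jaw":{"type":"number"}}}},"force":{"type":"number"}},"required":["plan"]}

```bash
mkdir -p pics
python3 - <<'E'
from cell import manip, imaging
import cv2,numpy as np
s=manip.read_state();print(s)
for n in("scene","wrist"):
    cv2.imwrite(f"pics/{n}0.png",imaging.grab_frame(n)[:,:,::-1])
np.set_printoptions(precision=4,suppress=True)
for n in("scene","side","wrist"):print(n,imaging.get_calibration(n))
E
```

```text
{'clock': 0.0, 'q': array([-2.33097902e-05,  8.74486219e-02,  1.75131891e-01,  1.65980639e+00,
        1.47250206e-05,  1.57081180e+00]), 'joint_vel': array([ 0.00116156,  0.00049792, -0.00020659,  0.00200653,  0.00015097,
       -0.00081587]), 'joint_efforts': array([ 7.68234549e-04, -5.20392072e+01,  4.64802504e+01,  1.63646933e-02,
        2.23589603e-05, -6.77332673e-05]), 'tcp_pos': array([ 5.49766376e-01, -8.61830804e-06,  2.30588220e-01]), 'orientation': array([-3.14026586e+00, -1.47044740e-05,  1.57075752e+00]), 'wrist_force': array([-0.71535159,  0.15906095,  0.93252245]), 'torque': array([ 0.00822298,  0.0003429 , -0.00327684]), 'gripper_force': 0.0, 'opening': 0.9995070840498752}
scene {'intrinsics': array([[435.4827,   0.    , 280.2943],
       [  0.    , 435.4827, 212.8356],
       [  0.    ,   0.    ,   1.    ]]), 'pose': array([[ 0.275 ,  0.6032, -0.7487,  1.2056],
       [ 0.9613, -0.158 ,  0.2257, -0.1947],
       [ 0.0178, -0.7818, -0.6233,  0.6172],
       [ 0.    ,  0.    ,  0.    ,  1.    ]])}
side {'intrinsics': array([[447.7865,   0.    , 276.5733],
       [  0.    , 447.7865, 214.4961],
       [  0.    ,   0.    ,   1.    ]]), 'pose': array([[-0.8712, -0.2597,  0.4166,  0.1483],
       [-0.4907,  0.4367, -0.754 ,  0.6958],
       [ 0.0139, -0.8613, -0.5079,  0.5113],
       [ 0.    ,  0.    ,  0.    ,  1.    ]])}
wrist {'intrinsics': array([[328.0134,   0.    , 278.2016],
       [  0.    , 328.0134, 206.9105],
       [  0.    ,   0.    ,   1.    ]]), 'mount': array([[-0.0006, -0.9621, -0.2728,  0.0695],
       [ 1.    , -0.0005, -0.0004, -0.0001],
       [ 0.0003, -0.2728,  0.9621, -0.1429],
       [ 0.    ,  0.    ,  0.    ,  1.    ]])}
```

View pics/scene0.png

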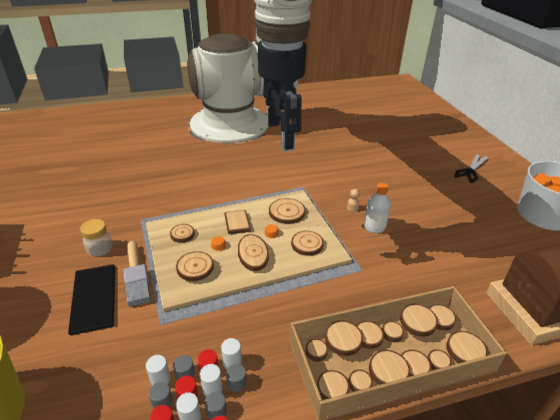

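View pics/wrist0.png

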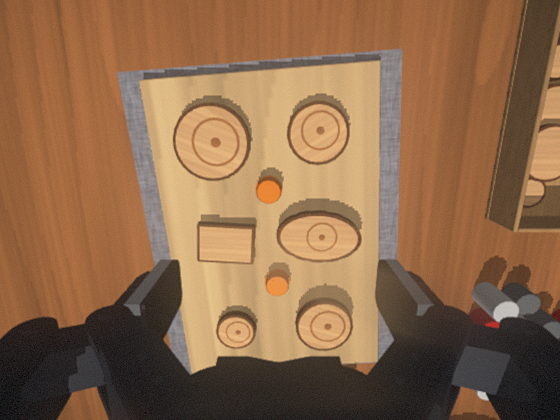

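The wrist view shows the oval near (319,237), its neighbours being the block (226,242) and the caps (268,191) and (277,285). In the scene view the oval is near (253,251). Next I'll measure the oval's face in both views.

```bash
cat > h.py <<'E'
import cv2,numpy as np
from cell import imaging
from scipy.spatial.transform import Rotation as Rn
def cam(n,s=None):
    c=imaging.get_calibration(n)
    if n!="wrist": return c["intrinsics"],c["pose"]
    T=np.eye(4);T[:3,:3]=Rn.from_euler("xyz",s["orientation"]).as_matrix();T[:3,3]=s["tcp_pos"]
    return c["intrinsics"],T@c["mount"]
def ray(K,P,uv): return P[:3,3],P[:3,:3]@np.linalg.solve(K,[uv[0],uv[1],1.])
def plane(K,P,uv,z):
    o,d=ray(K,P,uv);return o+d*(z-o[2])/d[2]
E
python3 - <<'E'
from h import *
from cell import manip
s=manip.read_state();np.set_printoptions(precision=4,suppress=True)
rs=[]
for n,c0,sc in(("wrist",(319,237),1),("scene",(253,251),1)):
    im=cv2.imread(f"pics/{n}0.png");K,P=cam(n,s)
    g=cv2.cvtColor(im,cv2.COLOR_BGR2HSV)[:,:,2]
    x,y=c0;w=60 if n=="wrist" else 28
    print(n, "row V",g[y,x-w:x+w:2],"col V",g[y-w//2-10:y+w//2+10,x])
    vis=cv2.resize(im[y-60:y+60,x-80:x+80],None,fx=4,fy=4,interpolation=cv2.INTER_NEAREST)
    rs.append(vis)
    print(plane(K,P,c0,.029))
cv2.imwrite("pics/crop.png",cv2.resize(np.hstack(rs),(800,300)))
print(Rn.from_euler("xyz",s["orientation"]).as_matrix())
E
```

```text
wrist row V [213 212 211 210 207 210 211 216 214 124 144 228 221 221 220 220 219 222
 221 220 219 220 220 220 185 221 223 221 222 220 168 165 166 214 219 218
 219 219 197 202 220 219 221 220 221 221 221 219 220 195 115 161 215 207
 204 204 204 206 204 205] col V [212 178 140 142 140 142 141 139 141 141 142 147 135 106  88  97 119 121
 125 206 228 212 214 218 221 200 179 194 217 225 223 220 217 219 217 220
 222 219 200 176 168 187 203 217 221 226 230 228 225 222 216 223 215 186
 200 221 225 228 226 223 228 227 195 149 143 180 203 209 211 210 208 210
 211 210 211 208 207 210 212 210]
[ 0.595  -0.0633  0.029 ]
scene row V [222 223 223 223 223 223 208 158 232 231 202 224 231 226 200 209 223 223
 203 215 220 105 125 125 150 219 218 215] col V [164 137 136 119 128 190 215 162 150 202 219 220 220 220 221 221 221 199
 211 222 223 222 189 169 200 222 226 226 220 207 221 227 227 228 229 231
 233 234 200 134  85  68  68  76 113 189 221 224]
[ 0.6004 -0.066   0.029 ]
[[ 0.      1.     -0.0012]
 [ 1.     -0.     -0.    ]
 [-0.     -0.0012 -1.    ]]
```

View pics/crop.png

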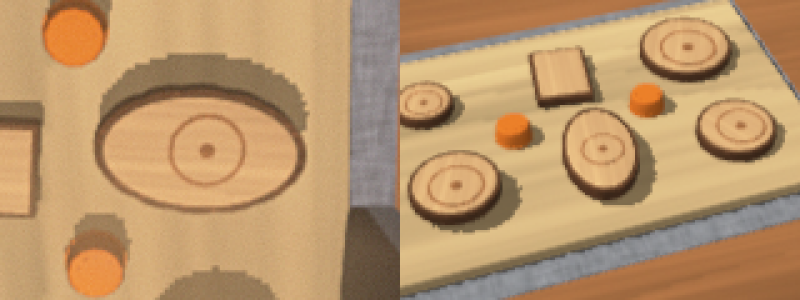

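The crop shows the oval's light face cleanly bounded by its bark in both views. The pith dot sits a little off centre, so I'll use the outline instead of the dot.

Run:
```python
from h import *
from cell import manip
s=manip.read_state();np.set_printoptions(precision=4,suppress=True)
R=[]
def face(n,c0,th):
    im=cv2.imread(f"pics/{n}0.png")
    m=(cv2.cvtColor(im,cv2.COLOR_BGR2HSV)[:,:,2]>th).astype(np.uint8)
    _,l,st,_=cv2.connectedComponentsWithStats(m,connectivity=4)
    lab=l[c0[1],c0[0]]
    k,_=cv2.findContours((l==lab).astype(np.uint8),cv2.RETR_EXTERNAL,cv2.CHAIN_APPROX_NONE)
    return max(k,key=cv2.contourArea)[:,0].astype(float)
for n,c0 in(("wrist",(308,237)),("scene",(253,240))):
  K,P=cam(n,s)
  for th in(175,185):
    k=face(n,c0,th)
    W=np.array([plane(K,P,p,.029)[:2] for p in k])
    (c,ax,a)=cv2.fitEllipse((W*1000).astype(np.float32))
    e=cv2.fitEllipse(k.astype(np.float32))
    print(n,th,len(k),"world mm",np.round(c,1),np.round(ax,1),round(a,1),"px",np.round(e[0],1))
  R.append(ray(K,P,e[0]))
(o1,d1),(o2,d2)=R
t=np.linalg.lstsq(np.c_[d1,-d2],o2-o1,rcond=None)[0]
print(o1+d1*t[0],o2+d2*t[1])
K,P=cam("wrist",s)
for nm,p,z in(("block",(226,242),.022),("round3",(326,325),.029),("round1",(320,131),.022),("capA",(268,191),.027),("capB",(277,285),.027)):print(nm,plane(K,P,p,z))
```

```text
wrist 175 177 world mm [594.5 -64.5] [51.6 86.5] 86.4 px [318.5 237.6]
wrist 185 176 world mm [594.5 -64.5] [51.3 85.9] 86.3 px [318.5 237.6]
scene 175 80 world mm [596.3 -65.8] [50.4 85.7] 85.4 px [252.7 250.2]
scene 185 80 world mm [596.3 -65.8] [50.1 84.8] 85.9 px [252.7 250.2]
[ 0.5948 -0.0652  0.0259] [ 0.5947 -0.0654  0.0259]
block [ 0.4892 -0.0721  0.022 ]
round3 [ 0.6073 -0.1775  0.029 ]
round1 [0.593  0.0522 0.022 ]
capA [ 0.5382 -0.0109  0.027 ]
capB [ 0.5478 -0.1244  0.027 ]
```

The two rays meet at (0.595, -0.065), z≈0.026. That fits the expected 28–30 mm given the 2 mm calibration. The face inside the bark measures 86 x 51 mm, with its long axis along world x. In tool axes the centre is x −0.065, y +0.045 away. I'll close the fingers and go above it.

Call:
drive_tool(
  plan=[
    {"translation": [-0.013, 0.009, 0], "dr": [0, 0, 0], "jaw": 0},
    {"translation": [-0.013, 0.009, 0.02], "dr": [0, 0, 0], "jaw": 0},
    {"translation": [-0.013, 0.009, 0.03], "dr": [0, 0, 0], "jaw": 0},
    {"translation": [-0.013, 0.009, 0.03], "dr": [0, 0, 0], "jaw": 0},
    {"translation": [-0.013, 0.009, 0.03], "dr": [0, 0, 0], "jaw": 0},
    {"translation": [0, 0, 0.03], "dr": [0, 0, 0], "jaw": 0},
    {"translation": [0, 0, 0.02], "dr": [0, 0, 0], "jaw": 0},
    {"translation": [0, 0, 0.01], "dr": [0, 0, 0], "jaw": 0},
    {"translation": [0, 0, 0], "dr": [0, 0, 0], "jaw": 0},
    {"translation": [0, 0, 0], "dr": [0, 0, 0], "jaw": 0},
    {"translation": [0, 0, 0], "dr": [0, 0, 0], "jaw": 0},
  ],
  force=40,
)

```text
clock: 1.2
tcp_pos: [0.5958, -0.0651, 0.0628]
orientation: [3.139, 0.0, 1.571]
wrist_force: [-0.4, 0.1, 0.9]
opening: 0.001
gripper_force: 0.0
```

Run:
```python
from h import *
from cell import manip
s=manip.read_state();print(s["clock"],s["tcp_pos"],s["wrist_force"],s["opening"])
a=imaging.grab_frame("side")[:,:,::-1];b=imaging.grab_frame("wrist")[:,:,::-1]
cv2.imwrite("pics/c1.png",cv2.resize(np.hstack([a,b]),(800,300)))
```

```text
1.2 [ 0.59583318 -0.0651293   0.06283983] [-0.4157547   0.14429614  0.9466972 ] 0.001308654876593516
```

View pics/c1.png

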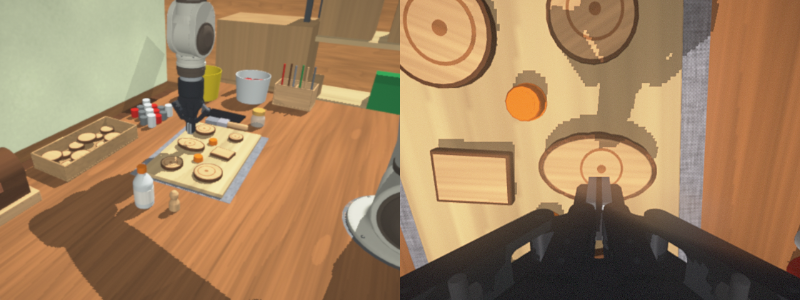

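The fingers are shut, over the middle of the oval and clear of everything else. I'll descend to just above it and then feel for contact.

Call:
drive_tool(
  plan=[
    {"translation": [0, 0, 0.01], "jaw": 0},
    {"translation": [0, 0, 0.01], "jaw": 0},
    {"translation": [0, 0, 0.005], "jaw": 0},
    {"translation": [0, 0, 0.004], "jaw": 0},
    {"translation": [0, 0, 0.001], "jaw": 0},
    {"translation": [0, 0, 0.001], "jaw": 0},
    {"translation": [0, 0, 0.001], "jaw": 0},
    {"translation": [0, 0, 0.001], "jaw": 0},
    {"translation": [0, 0, 0.001], "jaw": 0},
  ],
)

```text
$.plan[0]: bad value
```

Call:
drive_tool(
  plan=[
    {"translation": [0, 0, 0.001], "jaw": 0},
    {"translation": [0, 0, 0.001], "jaw": 0},
  ],
)

```text
$.plan[0]: bad value
```

Call:
drive_tool(
  plan=[
    {"translation": [0, 0, 0.001], "jaw": 0},
    {"translation": [0, 0, 0.001], "jaw": 0},
  ],
)

```text
$.plan[0]: bad value
```

Call:
drive_tool(
  plan=[
    {"translation": [0, 0, 0.01], "dr": [0, 0, 0], "jaw": 0},
    {"translation": [0, 0, 0.01], "dr": [0, 0, 0], "jaw": 0},
    {"translation": [0, 0, 0.005], "dr": [0, 0, 0], "jaw": 0},
    {"translation": [0, 0, 0.004], "dr": [0, 0, 0], "jaw": 0},
    {"translation": [0, 0, 0.001], "dr": [0, 0, 0], "jaw": 0},
    {"translation": [0, 0, 0.001], "dr": [0, 0, 0], "jaw": 0},
    {"translation": [0, 0, 0.001], "dr": [0, 0, 0], "jaw": 0},
    {"translation": [0, 0, 0.001], "dr": [0, 0, 0], "jaw": 0},
    {"translation": [0, 0, 0.001], "dr": [0, 0, 0], "jaw": 0},
  ],
)

```text
clock: 2.2
tcp_pos: [0.5952, -0.065, 0.0276]
orientation: [3.141, 0.0, 1.571]
wrist_force: [-0.8, 0.5, 3.0]
opening: 0.002
gripper_force: 1.4
```

Call:
drive_tool(
  plan=[
    {"translation": [0, 0, 0.001], "dr": [0, 0, 0], "jaw": 0},
    {"translation": [0, 0, 0.001], "dr": [0, 0, 0], "jaw": 0},
    {"translation": [0, 0, 0], "dr": [0, 0, 0], "jaw": 0},
  ],
)

```text
clock: 2.5
tcp_pos: [0.5952, -0.065, 0.0253]
orientation: [3.141, 0.0, 1.571]
wrist_force: [-0.2, 0.7, 2.5]
opening: -0.001
gripper_force: 0.9
```

Call:
drive_tool(
  plan=[
    {"translation": [0, 0, 0.001], "dr": [0, 0, 0], "jaw": 0},
    {"translation": [0, 0, 0.001], "dr": [0, 0, 0], "jaw": 0},
    {"translation": [0, 0, 0], "dr": [0, 0, 0], "jaw": 0},
  ],
)

```text
clock: 2.8
tcp_pos: [0.5951, -0.065, 0.0232]
orientation: [3.141, 0.0, 1.571]
wrist_force: [1.5, -0.1, 0.2]
opening: 0.001
gripper_force: 0.7
```

Call:
drive_tool(
  plan=[
    {"translation": [0, 0, 0.0005], "dr": [0, 0, 0], "jaw": 0},
    {"translation": [0, 0, 0.0005], "dr": [0, 0, 0], "jaw": 0},
    {"translation": [0, 0, 0], "dr": [0, 0, 0], "jaw": 0},
  ],
)

```text
clock: 3.1
tcp_pos: [0.5951, -0.065, 0.0223]
orientation: [3.141, 0.0, 1.571]
wrist_force: [1.3, -0.0, 2.3]
opening: -0.0
gripper_force: 0.9
```

Call:
drive_tool(
  plan=[
    {"translation": [0, 0, 0.0005], "dr": [0, 0, 0], "jaw": 0},
    {"translation": [0, 0, 0], "dr": [0, 0, 0], "jaw": 0},
  ],
)

```text
clock: 3.3
tcp_pos: [0.5951, -0.065, 0.0221]
orientation: [3.141, 0.0, 1.571]
wrist_force: [0.2, 0.1, 4.6]
opening: 0.002
gripper_force: 2.3
```

The slice has reached its stop, at z≈0.022. I'll add a little load.

Call:
drive_tool(
  plan=[
    {"translation": [0, 0, 0.0005], "dr": [0, 0, 0], "jaw": 0},
    {"translation": [0, 0, 0], "dr": [0, 0, 0], "jaw": 0},
    {"translation": [0, 0, 0], "dr": [0, 0, 0], "jaw": 0},
  ],
)

```text
clock: 3.6
tcp_pos: [0.5951, -0.065, 0.022]
orientation: [3.141, 0.0, 1.571]
wrist_force: [-2.2, 0.2, 8.1]
opening: -0.001
gripper_force: 4.1
```

Call:
drive_tool(
  plan=[
    {"translation": [0, 0, 0.0003], "dr": [0, 0, 0], "jaw": 0},
    {"translation": [0, 0, 0], "dr": [0, 0, 0], "jaw": 0},
    {"translation": [0, 0, 0], "dr": [0, 0, 0], "jaw": 0},
  ],
)

```text
clock: 3.9
tcp_pos: [0.5952, -0.065, 0.022]
orientation: [3.141, 0.0, 1.571]
wrist_force: [-1.9, 1.1, 10.7]
opening: 0.003
gripper_force: 5.1
```

The force is about 10 N, steady and well inside the limits. I'll hold it for over 3 s.

Call:
drive_tool(
  plan=[
    {"translation": [0, 0, 0], "dr": [0, 0, 0], "jaw": 0},
    {"translation": [0, 0, 0], "dr": [0, 0, 0], "jaw": 0},
    {"translation": [0, 0, 0], "dr": [0, 0, 0], "jaw": 0},
    {"translation": [0, 0, 0], "dr": [0, 0, 0], "jaw": 0},
    {"translation": [0, 0, 0], "dr": [0, 0, 0], "jaw": 0},
    {"translation": [0, 0, 0], "dr": [0, 0, 0], "jaw": 0},
    {"translation": [0, 0, 0], "dr": [0, 0, 0], "jaw": 0},
    {"translation": [0, 0, 0], "dr": [0, 0, 0], "jaw": 0},
    {"translation": [0, 0, 0], "dr": [0, 0, 0], "jaw": 0},
    {"translation": [0, 0, 0], "dr": [0, 0, 0], "jaw": 0},
    {"translation": [0, 0, 0], "dr": [0, 0, 0], "jaw": 0},
    {"translation": [0, 0, 0], "dr": [0, 0, 0], "jaw": 0},
    {"translation": [0, 0, 0], "dr": [0, 0, 0], "jaw": 0},
    {"translation": [0, 0, 0], "dr": [0, 0, 0], "jaw": 0},
    {"translation": [0, 0, 0], "dr": [0, 0, 0], "jaw": 0},
  ],
)

```text
clock: 5.4
tcp_pos: [0.5952, -0.065, 0.022]
orientation: [3.141, 0.0, 1.571]
wrist_force: [-1.3, 0.1, 9.7]
opening: -0.001
gripper_force: 5.1
```

Call:
drive_tool(
  plan=[
    {"translation": [0, 0, 0], "dr": [0, 0, 0], "jaw": 0},
    {"translation": [0, 0, 0], "dr": [0, 0, 0], "jaw": 0},
    {"translation": [0, 0, 0], "dr": [0, 0, 0], "jaw": 0},
    {"translation": [0, 0, 0], "dr": [0, 0, 0], "jaw": 0},
    {"translation": [0, 0, 0], "dr": [0, 0, 0], "jaw": 0},
    {"translation": [0, 0, 0], "dr": [0, 0, 0], "jaw": 0},
    {"translation": [0, 0, 0], "dr": [0, 0, 0], "jaw": 0},
    {"translation": [0, 0, 0], "dr": [0, 0, 0], "jaw": 0},
    {"translation": [0, 0, 0], "dr": [0, 0, 0], "jaw": 0},
    {"translation": [0, 0, 0], "dr": [0, 0, 0], "jaw": 0},
    {"translation": [0, 0, 0], "dr": [0, 0, 0], "jaw": 0},
    {"translation": [0, 0, 0], "dr": [0, 0, 0], "jaw": 0},
    {"translation": [0, 0, 0], "dr": [0, 0, 0], "jaw": 0},
    {"translation": [0, 0, 0], "dr": [0, 0, 0], "jaw": 0},
    {"translation": [0, 0, 0], "dr": [0, 0, 0], "jaw": 0},
    {"translation": [0, 0, 0], "dr": [0, 0, 0], "jaw": 0},
  ],
)

```text
clock: 7.0
tcp_pos: [0.5952, -0.065, 0.022]
orientation: [3.141, 0.0, 1.571]
wrist_force: [-2.7, 0.3, 9.8]
opening: -0.005
gripper_force: 5.1
```

The press held at about 10 N throughout, so I'll lift straight up.

Call:
drive_tool(
  plan=[
    {"translation": [0, 0, -0.002], "dr": [0, 0, 0], "jaw": 0},
    {"translation": [0, 0, -0.005], "dr": [0, 0, 0], "jaw": 0},
    {"translation": [0, 0, -0.015], "dr": [0, 0, 0], "jaw": 0},
    {"translation": [0, 0, -0.03], "dr": [0, 0, 0], "jaw": 0},
    {"translation": [0, 0, -0.03], "dr": [0, 0, 0], "jaw": 0},
    {"translation": [0, 0, -0.03], "dr": [0, 0, 0], "jaw": 0},
    {"translation": [0, 0, -0.03], "dr": [0, 0, 0], "jaw": 0},
    {"translation": [0, 0, -0.03], "dr": [0, 0, 0], "jaw": 0},
    {"translation": [0, 0, -0.02], "dr": [0, 0, 0], "jaw": 0},
    {"translation": [0, 0, 0], "dr": [0, 0, 0], "jaw": 0},
    {"translation": [0, 0, 0], "dr": [0, 0, 0], "jaw": 0},
    {"translation": [0, 0, 0], "dr": [0, 0, 0], "jaw": 0},
  ],
)

```text
clock: 8.2
tcp_pos: [0.5946, -0.065, 0.212]
orientation: [-3.14, -0.0, 1.571]
wrist_force: [0.4, 0.2, 0.2]
opening: 0.003
gripper_force: 0.0
```

Run:
```python
from h import *
from cell import manip
s=manip.read_state();print(s["clock"],s["tcp_pos"],s["wrist_force"])
a=imaging.grab_frame("scene")[:,:,::-1];b=imaging.grab_frame("wrist")[:,:,::-1]
z=cv2.imread("pics/scene0.png")
cv2.imwrite("pics/c2.png",cv2.resize(np.hstack([z[180:320,60:400],a[180:320,60:400]]),(800,165)))
d=np.abs(a.astype(int)-z).max(2)[170:340,50:400];ys,xs=np.where(d>60);print(len(xs),xs.min()+50,xs.max()+50,ys.min()+170,ys.max()+170)
```

```text
8.2 [ 0.59461309 -0.06495945  0.21202763] [0.41984487 0.22233114 0.17426484]
2087 238 399 170 281
```

View pics/c2.png

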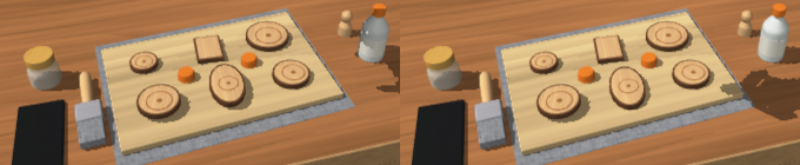

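Before/after crops: the oval now sits low with a thin shadow. Everything else is unchanged apart from the arm's shadow at the right.

```bash
python3 -c "
from cell import manip
print(manip.hand_in())"
```

```text
the job is handed in; nothing more can be done
None
```

The oval slice is pressed home (fingertips stopped at 22 mm) and was held at about 10 N for just over 3 s; the hand is lifted clear, nothing else looks moved in the before/after pictures, and the job is handed in (no verdict was returned).

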